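Line up the optics by height on the storage rail

TASK

Put the four optics away on the aluminium storage rail in order of height: the tallest on the pad next to the rail's upright end plate, then steadily shorter, with the shortest on the pad at the open end. Each stands upright, its foot centred on its own round rubber pad; do not knock any of them over, and leave the oil bottle, the timer and the tape roll where they are.

Things in the scene. Friction and masses are not known exactly. Their poses are not given: they have to be found in the camera images.
- storage_rail: fixed aluminium board 286 x 64 x 12 mm, any yaw. Origin on the desk under the middle of the row of pads; x runs along the row to the end plate. Four flush black round rubber pads, 46 mm wide, at x = -97.5, -32.5, 32.5, 97.5 mm, y = 0, top z = 12 mm. Upright end plate at the +x end: inner face x = 145 mm, 6 mm thick, board-wide, top z = 47 mm. Open end x = -135 mm
- short_objective: small bright microscope objective with a black band, 25 mm diameter, 36 mm tall, standing upright, tapering near the top; origin at the centre of its foot, z up. Hold it low, by the barrel
- long_objective: larger bright microscope objective with a black band, 28 mm diameter, 45 mm tall, standing upright, tapering near the top; origin at the centre of its foot, z up. Hold it low, by the barrel
- lens_case: black cylindrical plastic lens case, body 39 mm diameter, closed lid (fixed) 42 mm diameter from 50 mm up, 70 mm tall, standing upright; origin at the centre of its foot, z up
- mirror_mount: mirror mount, 88 mm tall: round bright pedestal (32 mm wide, 40 mm tall, axis at x = -6 mm) with an upright black square head, y = -24 to 24 mm, x = -14 to 6 mm, z = 40 to 88 mm; two knobs stick out of its back to x = 22 mm. Origin at foot level, z up. Hold the head by its two side edges, closing along y
- mount_foot (a point): centre of the underside of the mirror mount's pedestal (6 mm from its origin towards -x), axes as the mount's own
- oil_bottle: bystander: small brown dropper bottle with black cap, 28 mm diameter, 75 mm tall, beside the optics; origin at its foot
- lab_timer: bystander: white bench timer, 44 x 68 x 61 mm tall; origin at its foot
- tape_roll: bystander: roll of tan tape lying flat, 94 mm across, 48 mm high; origin at its foot
Mind the look-alikes: they are no part of the job. What is shaped like the long_objective but orange is not meant. Leave any orange look-alike of the lens_case alone.

How it is judged:
At the end, for the whole second after the job is handed in: From the end plate outwards mirror mount, lens case, long objective, short objective: each foot within 12 mm along and 12 mm across of its pad's centre, foot 8 to 18 mm above the desk, tilt under 0.15 rad, at rest; oil bottle, timer and tape within 30 mm of their starts (x of short_objective in the frame of storage_rail between -0.1095 and -0.0855 m and y of short_objective in the frame of storage_rail between -0.012 and 0.012 m and z of short_objective in the frame of storage_rail between 0.008 and 0.018 m and angle between each of short_objective, long_objective, lens_case, mount_foot's own z axis and vertical below 0.15 rad and linear speed of each of short_objective, long_objective, lens_case, mirror_mount below 0.02 m/s and x of long_objective in the frame of storage_rail between -0.0445 and -0.0205 m and y of long_objective in the frame of storage_rail between -0.012 and 0.012 m and z of long_objective in the frame of storage_rail between 0.008 and 0.018 m and x of lens_case in the frame of storage_rail between 0.0205 and 0.0445 m and y of lens_case in the frame of storage_rail between -0.012 and 0.012 m and z of lens_case in the frame of storage_rail between 0.008 and 0.018 m and x of mount_foot in the frame of storage_rail between 0.0855 and 0.1095 m and y of mount_foot in the frame of storage_rail between -0.012 and 0.012 m and z of mount_foot in the frame of storage_rail between 0.008 and 0.018 m and distance of each of oil_bottle, lab_timer, tape_roll from where it was at the start of the episode below 0.03 m); the robot touches nothing.
It fails at once if one of the optics is tipped over (angle between any of short_objective, long_objective, lens_case, mirror_mount's own z axis and vertical above 0.8 rad).
It fails at once if a bystander is moved more than 30 mm (distance of any of oil_bottle, lab_timer, tape_roll from where it was at the start of the episode above 0.03 m).
It also fails if it takes over 128 s, if anything falls off the work surface, if the arm or the gripper's body presses on something with over 40 N, if the wrist force passes 120 N, or if a joint passes its speed limit or range.

ROBOT

A 6-joint arm with a two-finger parallel gripper is mounted at the origin on a cart in front of the work surface, level with it; the furniture and walls round the work are solid. World frame = base frame: x ahead of the robot, y to its left, z up, the work surface at z = 0. Lengths are in m, angles in rad, forces in N, time in s.
With the tool pointing down it reaches from about 0.375 to 0.975 m from the base axis. Payload 3.8 kg.
Tool frame: the origin (TCP) lies at the very end of the fingers, on their centre line; the grasp point (between the pads) lies 19 mm behind it (pinch_z is the distance from the TCP to the grasp point, in m); z points along the fingers, y is the line along which they close (so a half turn about z gives the same grasp; the last joint's range is limited). The gripper opens to 88 mm and grips with 3 to 60 N. Pads are 18 mm wide; open, the fingers measure 123 mm over their backs; the gripper's body (75 mm by 187 mm) begins 45 mm behind the grasp point.
Start: joints at [1.217, 0.264, 1.604, -0, 1.274, -0.037], TCP at [0.21, 0.641, 0.239] pointing down, gripper open.
Joint ranges: [-2.63, 2.63], [-0.94, 2.18], [0.31, 2.57], [-1.31, 4.45], [0, 2.66], [-2.55, 2.55]. Speed limits (rad/s): [2.57, 2.57, 3.14, 3.14, 3.14, 3.14].

INTERFACE

Orientations are given as [roll, pitch, yaw] about the fixed x, y, z axes, in that order (R = Rz(yaw) Ry(pitch) Rx(roll)).
In Python, from plant import get_state, capture, job_done, spot_in, masks_of, mark_of, pinch_z gives the robot as it stands.
- The arm moves only by the tool jog_arm, never from a script. Its arguments are lists of equal length, an entry for each row: "gripper": the closure, from -1 (fully open) to 1 (shut); "offset": the shift along the tool's x, y, z scaled (see below), a list of three; "delta_rot": the turn, a rotation vector about the tool's x, y, z scaled (see below), a list of three. A call has 1 to 10 rows; each row is the pose to reach, as a shift and turn from the pose commanded when the call began, along the tool's axes at that moment; what a row does not reach only later rows make up. The controller multiplies each number of a shift by 500 mm and each number of a turn by 60 degrees. A row lasts 1/12 s, in which the tool goes at most 41.7 mm and 7.16 degrees, less where a joint would pass 70% of its speed; a pose out of reach is approached as far as the arm can. A call with a number of a shift or a turn outside -1 to 1 is refused whole. A call with a gripper value outside its range is refused whole. The fingers move at their own pace and stop on an object; "grip_force" is the grip in N (left out, the last holds). Time passes only in rows, so rows that repeat a pose let the fingers close. It gives the time, the measured TCP pose, the force, the opening and the grip force at its end, in the units of the state.
- get_state(): the state, without advancing time (a new reading comes with each control period).
- capture(name): name is "scene" or "top" or "wrist"; returns a dict with "pixels" (400x640x3 uint8, red, green, blue), "fx", "fy", "cx", "cy" (pixels), "extrinsics" (4x4, takes a point from camera to world coordinates); the wrist camera has in their place "tool_from_camera" (4x4, takes a point from camera to tool coordinates, whose origin is the TCP and whose axes are the flange's). Camera axes: x right, y down, z forward; pixel columns grow to the right and rows downward; lengths in m; the calibration is good to about 2 mm. The wrist camera is an equidistant fisheye: a pixel r from the principal point sees the ray r / f radians off the axis. A picture is of the moment at which its call begins: read the wrist's pose just before it. There is no depth.
- job_done(): hands the job in; it is judged then, once.
Trained networks look in the newest picture that a camera, given by its name, has taken for a name from the list of things; names that differ only in an ending like _2 or _b are one class to them, and where a whole thing is asked for, a point or a joint stands for the part that bears it (a point fixed in the world has none). Each returns a list of dicts, best first, with "p" (0 to 1); they miss things now and then, are a little off and sometimes report something else, mostly with a low value. They report only what shows in the picture. A call takes as long as a camera call. They do not tell look-alikes from the thing itself.
- spot_in(target, camera): "position" ([column, row] in pixels, amid what is visible of it).
- masks_of(target, camera): "mask" (400x640 bool, what is visible of it) and "position" ([column, row] in pixels, amid what is visible of it).
- mark_of(target, camera): "position" ([column, row] in pixels: a listed point, or the origin of a listed thing).
The state is a dict: "t": time; "qpos": joint angles; "dq": joint speeds; "effort": joint torques, N m; "tool_pos": TCP position; "orientation": TCP orientation; "force": force on the tool from outside, world axes, zero at the start; "moment": the same for the moment, N m; "grip_width": opening from 0.0 (shut) to 1.0 (fully open); "grip_force": force on a finger pad.
Only numpy, scipy, OpenCV 4.12 (cv2) and the standard library are available. Lean on these libraries where they do the work, as an engineer would, in place of code of your own. Each camera call takes 0.05 s, during which the arm holds its last target. There are 200 camera calls.

## Working session

There is one attempt and no reset: what is moved stays moved. The work goes in short steps, Python scripts to look and compute and a tool call to move; the robot and the scene stay as the last step left them, time stands still between calls to the robot, and variables do not carry over. Pictures are saved under pics/ and viewed, at most 14 in all, crops included, and the job is handed in when it is done.

Besides the shell and the picture viewer there is one more tool, called by a JSON object that holds its "name" and its "arguments". jog_arm: Moves the arm, as the interface text tells. Shifts and turns lie within -1 to 1; 1 stands for 500 mm of shift or 60 degrees of turn. Its arguments: {"type":"object","properties":{"gripper":{"type":"array","items":{"type":"number"}},"offset":{"type":"array","items":{"type":"array","items":{"type":"number","minimum":-1,"maximum":1}}},"delta_rot":{"type":"array","items":{"type":"array","items":{"type":"number","minimum":-1,"maximum":1}}},"grip_force":{"type":"number"}},"required":["gripper","offset","delta_rot"]}

```bash
mkdir -p pics; ls; cat > h.py <<'E'
import numpy as np, cv2
from plant import *
def snap(n,f):
    c=capture(n); cv2.imwrite('pics/'+f,c['pixels'][:,:,::-1]); return c
def ray(c,uv):
    E=np.array(c['extrinsics']); d=E[:3,:3]@np.array([(uv[0]-c['cx'])/c['fx'],(uv[1]-c['cy'])/c['fy'],1]); return E[:3,3],d
def atz(c,uv,z):
    o,d=ray(c,uv); return o+d*(z-o[2])/d[2]
def proj(c,p):
    E=np.array(c['extrinsics']); q=E[:3,:3].T@(np.array(p)-E[:3,3]); return np.array([c['fx']*q[0]/q[2]+c['cx'],c['fy']*q[1]/q[2]+c['cy']])
E
python3 - <<'E'
from h import *
s=get_state(); print(s['t'],s['tool_pos'],s['orientation'],s['grip_width'],pinch_z)
for n in ('scene','top'):
    c=snap(n,n+'1.png'); print(n,c['fx'],np.round(c['extrinsics'],3).tolist())
    for t in ['storage_rail','short_objective','long_objective','lens_case','mirror_mount','mount_foot','oil_bottle','lab_timer','tape_roll']:
        for m in mark_of(t,n): print(t,np.round(m['position'],1),round(m['p'],2),np.round(atz(c,m['position'],0),3)[:2])
E
```

```text
pics
0.0 [0.2100274  0.64073966 0.23743496] [-3.13940408e+00 -7.00301199e-05  2.82483616e+00] 1.0019852628534887 0.0187
scene 472.9631394857714 [[0.781, -0.272, 0.562, -0.166], [-0.625, -0.34, 0.703, -0.882], [0.0, -0.9, -0.436, 0.616], [0.0, 0.0, 0.0, 1.0]]
storage_rail [279.5 193.3] 0.56 [0.557 0.211]
short_objective [361.6 220.2] 0.65 [ 0.634 -0.07 ]
long_objective [361.5 279.4] 0.77 [ 0.446 -0.27 ]
long_objective [354.8 254.2] 0.65 [ 0.504 -0.185]
lens_case [303.4 245.5] 0.71 [ 0.432 -0.076]
lens_case [324.  212.1] 0.58 [0.585 0.03 ]
lens_case [384.1 253.9] 0.49 [ 0.56  -0.228]
mirror_mount [383.4 255.9] 0.95 [ 0.552 -0.233]
mount_foot [400.3 275.5] 0.68 [ 0.524 -0.313]
mount_foot [385.1 254.6] 0.56 [ 0.56  -0.231]
oil_bottle [401.7 273.7] 0.63 [ 0.532 -0.31 ]
lab_timer [371.3 199.6] 0.79 [0.745 0.005]
tape_roll [205.9 187.5] 0.93 [0.401 0.39 ]
top 445.05997773027536 [[0.007, -0.998, 0.061, 0.481], [-1.0, -0.006, 0.011, 0.034], [-0.011, -0.061, -0.998, 1.402], [0.0, 0.0, 0.0, 1.0]]
storage_rail [268.7 207. ] 0.71 [0.544 0.219]
short_objective [362.9 185. ] 0.54 [ 0.615 -0.078]
long_objective [393.3 215.7] 0.59 [ 0.519 -0.173]
long_objective [421.2 239.2] 0.37 [ 0.446 -0.26 ]
lens_case [326.  190.7] 0.55 [0.597 0.039]
lens_case [367.  245.5] 0.44 [ 0.425 -0.091]
mirror_mount [408.5 200. ] 0.52 [ 0.569 -0.221]
mount_foot [410.3 202.8] 0.55 [ 0.56  -0.227]
oil_bottle [337.6 148.2] 0.71 [0.732 0.003]
oil_bottle [435.4 213.4] 0.44 [ 0.527 -0.305]
lab_timer [338.1 145.6] 0.7 [0.741 0.001]
tape_roll [209.9 254. ] 0.63 [0.395 0.402]
```

```bash
python3 - <<'E'
import cv2
a=cv2.imread('pics/scene1.png'); cv2.imwrite('pics/s1c.png',cv2.resize(a[150:330,180:440],None,fx=3,fy=3,interpolation=cv2.INTER_CUBIC))
a=cv2.imread('pics/top1.png'); cv2.imwrite('pics/t1c.png',cv2.resize(a[120:280,180:460],None,fx=2.85,fy=2.85,interpolation=cv2.INTER_CUBIC))
E
```

```text
(no output)
```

View pics/s1c.png

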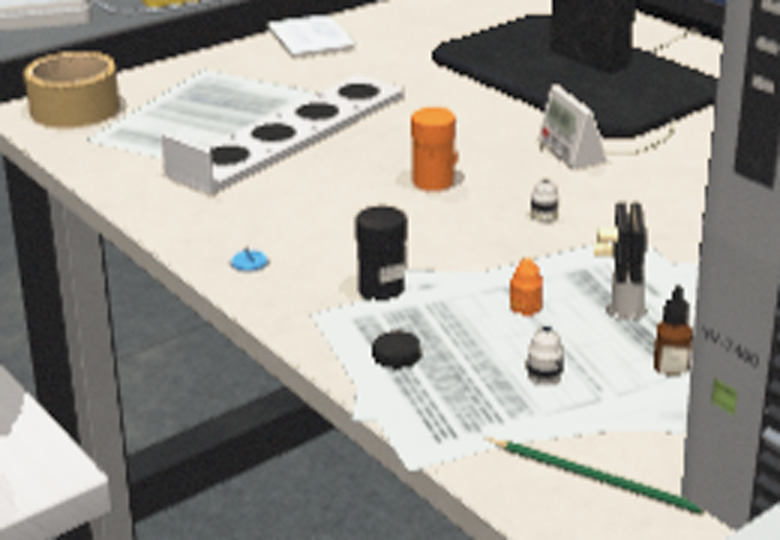

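View pics/t1c.png

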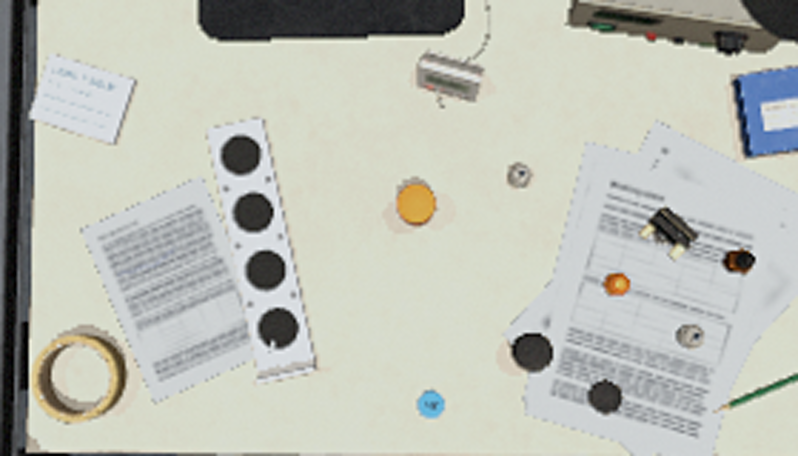

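The top view shows the rail with its end plate nearest the robot (crop ~285,370). The real black lens case is at crop (532,352), the short objective at (518,175), the long objective at (690,335) and the mount at (668,232). Its knobs point down-left. The orange look-alikes are at (415,203) and (617,283). Next I fit silhouettes to refine the poses.

```bash
cat > fit.py <<'E'
from h import *
from scipy.optimize import minimize
def cyl(r,z0,z1,x=0,r1=None):
    a=np.linspace(0,2*np.pi,24,endpoint=False); r1=r if r1 is None else r1
    return np.vstack([np.c_[x+q*np.cos(a),q*np.sin(a),np.full(24,z)] for q,z in((r,z0),(r1,z1))])
def box(x0,x1,y0,y1,z0,z1): return np.array([[x,y,z] for x in(x0,x1) for y in(y0,y1) for z in(z0,z1)])
M={'short_objective':[cyl(.0125,0,.024),cyl(.0125,.024,.036,0,.006)],'long_objective':[cyl(.014,0,.03),cyl(.014,.03,.045,0,.007)],
'lens_case':[cyl(.0195,0,.05),cyl(.021,.05,.07)],
'mirror_mount':[cyl(.016,0,.04,-.006),box(-.014,.006,-.024,.024,.04,.088),box(.006,.022,-.02,-.008,.05,.06),box(.006,.022,.008,.02,.068,.08)],
'storage_rail':[box(-.135,.151,-.032,.032,0,.012),box(.145,.151,-.032,.032,0,.047)],'oil_bottle':[cyl(.014,0,.05),cyl(.014,.05,.075,0,.005)]}
def render(c,parts,p,S=6):
    y=p[2] if len(p)>2 else 0; R=np.array([[np.cos(y),-np.sin(y),0],[np.sin(y),np.cos(y),0],[0,0,1]])
    im=np.zeros((400*S,640*S),np.uint8)
    for P in parts:
        uv=np.array([proj(c,q) for q in P@R.T+[p[0],p[1],0]])
        cv2.fillConvexPoly(im,cv2.convexHull(np.round((uv+.5)*S).astype(np.int32)),1)
    return cv2.resize(im.astype(np.float32),(640,400),interpolation=cv2.INTER_AREA)
def fit(name,views,p0):
    def cost(p):
        t=0
        for c,m in views:
            r=render(c,M[name],p); t+=1-np.minimum(r,m).sum()/np.maximum(r,m).sum()
        return t/len(views)
    n=len(p0); sx=np.vstack([p0]+[np.array(p0)+np.eye(n)[i]*([.01,.01,.25][i]) for i in range(n)])
    r=minimize(cost,p0,method='Nelder-Mead',options=dict(initial_simplex=sx,maxfev=90,xatol=2e-4,fatol=1e-3)); return r.x,r.fun
E
cat > run1.py <<'E'
from fit import *
cs={n:capture(n) for n in('scene','top')}
G={'short_objective':[.62,-.075],'long_objective':[.446,-.265],'lens_case':[.428,-.085],'mirror_mount':[.563,-.228,2.5],'storage_rail':[.548,.215,-2.9],'oil_bottle':[.53,-.307]}
for t,g in G.items():
    V={}
    for n,c in cs.items():
        e=[proj(c,[g[0],g[1],.03])]
        k=[m for m in masks_of(t,n) if np.hypot(*(np.array(m['position'])-e[0]))<14]
        if k: V[n]=(c,k[0]['mask'].astype(np.float32)); print(t,n,k[0]['p'],V[n][1].sum())
    for sel in ([['top','scene'],['top'],['scene']]):
        v=[V[n] for n in sel if n in V]
        if v: x,f=fit(t,v,g); print('  ',sel,np.round(x,4),round(f,3))
c=cs['top']; hsv=cv2.cvtColor(c['pixels'],cv2.COLOR_RGB2HSV)
n,l,st,ce=cv2.connectedComponentsWithStats((hsv[:,:,2]<90).astype(np.uint8))
for i in range(1,n):
    if 60<st[i,4]<500 and 240<ce[i,0]<300 : print('pad',st[i],np.round(atz(c,ce[i],.012),4))
E
python3 run1.py
```

```text
short_objective scene 0.47 114.0
short_objective top 0.59 47.0
   ['top', 'scene'] [ 0.6268 -0.0744] 0.175
   ['top'] [ 0.6262 -0.0728] 0.201
   ['scene'] [ 0.6254 -0.0768] 0.095
long_objective scene 0.77 220.0
long_objective top 0.45 66.0
   ['top', 'scene'] [ 0.4531 -0.2589] 0.194
   ['top'] [ 0.4513 -0.2573] 0.218
   ['scene'] [ 0.4543 -0.2581] 0.129
lens_case scene 0.69 467.0
lens_case top 0.43 164.0
   ['top', 'scene'] [ 0.435  -0.0832] 0.108
   ['top'] [ 0.4344 -0.0825] 0.066
   ['scene'] [ 0.4338 -0.086 ] 0.107
mirror_mount scene 0.9 480.0
mirror_mount top 0.65 214.0
   ['top', 'scene'] [ 0.5631 -0.2282  2.4543] 0.164
   ['top'] [ 0.5629 -0.2268  2.3849] 0.132
   ['scene'] [ 0.5607 -0.2328  2.4188] 0.169
storage_rail top 0.68 1855.0
   ['top', 'scene'] [ 0.5515  0.2129 -2.9157] 0.046
   ['top'] [ 0.5515  0.2129 -2.9157] 0.046
oil_bottle scene 0.54 289.0
   ['top', 'scene'] [ 0.5387 -0.3082] 0.228
   ['scene'] [ 0.5387 -0.3082] 0.228
pad [258 168  13  13 141] [0.6475 0.2339 0.012 ]
pad [262 188  14  13 141] [0.5841 0.2192 0.012 ]
pad [267 208  13  14 142] [0.5211 0.2041 0.012 ]
pad [271 228  14  14 143] [0.458  0.1897 0.012 ]
pad [268 280  21  16 120] [0.2994 0.1925 0.012 ]
pad [258 348  17  15  79] [0.0902 0.2192 0.012 ]
```

```bash
cat > go.py <<'E'
import sys,numpy as np
from plant import get_state
from scipy.spatial.transform import Rotation as R
def plan(*W):
    s=get_state(); R0=R.from_euler('xyz',s['orientation']); p0=np.array(s['tool_pos']); p=p0;r=R0
    print('t',round(s['t'],2),np.round(p0,4),np.round(s['orientation'],3),round(s['grip_width'],3))
    for x,y,z,yaw in W:
        q=np.array([x,y,z]); Rt=R.from_euler('xyz',[np.pi,0,yaw]); n=max(np.linalg.norm(q-p)/.0417,np.degrees((r.inv()*Rt).magnitude())/7.16)
        print(np.round(R0.inv().apply(q-p0)/.5,4).tolist(),np.round((R0.inv()*Rt).as_rotvec()/np.radians(60),4).tolist(),'rows>=%.1f'%n); p,r=q,Rt
plan(*[tuple(map(float,a.split(','))) for a in sys.argv[1:]])
E
python3 go.py .626,-.075,.14,3.371
```

```text
t 1.7 [0.2103 0.6414 0.2387] [-3.142  0.     2.825] 0.996
[-1.2364, -1.1025, 0.1974] [-0.0, 0.0, -0.5216] rows>=20.0
```

{"name": "jog_arm", "arguments": {"gripper": [-1,-1,-1,-1,-1,-1,-1,-1,-1,-1], "offset": [[-0.6,-0.54,0.05],[-0.6,-0.54,0.05],[-0.6,-0.54,0.05],[-0.6,-0.54,0.05],[-0.6,-0.54,0.05],[-0.6,-0.54,0.05],[-0.6,-0.54,0.05],[-0.6,-0.54,0.05],[-0.6,-0.54,0.05],[-0.6,-0.54,0.05]], "delta_rot": [[0,0,-0.52],[0,0,-0.52],[0,0,-0.52],[0,0,-0.52],[0,0,-0.52],[0,0,-0.52],[0,0,-0.52],[0,0,-0.52],[0,0,-0.52],[0,0,-0.52]], "grip_force": 20}}

```text
t: 2.53
tool_pos: [0.4122, 0.2886, 0.2138]
orientation: [-3.141, 0.001, -2.915]
force: [0.2, -0.1, -0.1]
grip_width: 0.998
grip_force: 0.0
```

```bash
python3 go.py .626,-.075,.12,3.371
```

```text
t 2.53 [0.4122 0.2886 0.2138] [-3.141e+00  1.000e-03 -2.915e+00] 0.998
[-0.2529, -0.8046, 0.1883] [-0.0007, 0.0007, -0.0025] rows>=10.4
```

{"name": "jog_arm", "arguments": {"gripper": [-1,-1,-1,-1,-1,-1,-1,-1,-1,-1], "offset": [[-0.23,-0.75,0.17],[-0.23,-0.75,0.17],[-0.23,-0.75,0.17],[-0.23,-0.75,0.17],[-0.23,-0.75,0.17],[-0.23,-0.75,0.17],[-0.23,-0.75,0.17],[-0.23,-0.75,0.17],[-0.23,-0.75,0.17],[-0.23,-0.75,0.17]], "delta_rot": [[0,0,0],[0,0,0],[0,0,0],[0,0,0],[0,0,0],[0,0,0],[0,0,0],[0,0,0],[0,0,0],[0,0,0]]}}

```text
t: 3.37
tool_pos: [0.6092, -0.0515, 0.128]
orientation: [-3.141, 0.0, -2.916]
force: [0.3, 0.6, -0.5]
grip_width: 0.997
grip_force: 0.0
```

```bash
python3 - <<'E'
from h import *
c=capture('wrist'); c=snap('wrist','w1.png'); print(c['fx'],c['cx'],c['cy'],np.round(c['tool_from_camera'],4).tolist())
for m in mark_of('short_objective','wrist'): print(m)
E
python3 go.py .626,-.075,.12,3.371 .626,-.075,.004,3.371
```

```text
309.70691628693146 318.73492636196295 198.72825183017574 [[0.0003, -0.9571, -0.2899, 0.0757], [1.0, 0.0001, 0.0004, 0.0002], [-0.0003, -0.2899, 0.9571, -0.1455], [0.0, 0.0, 0.0, 1.0]]
{'position': [291.9, 197.5], 'p': 0.7}
t 3.52 [ 0.6083 -0.0498  0.128 ] [ 3.141e+00 -1.000e-03 -2.917e+00] 1.001
[-0.0234, -0.0571, 0.0159] [0.0004, -0.0009, -0.0048] rows>=0.8
[-0.0236, -0.0572, 0.2479] [0.0004, -0.0009, -0.0048] rows>=2.8
```

View pics/w1.png

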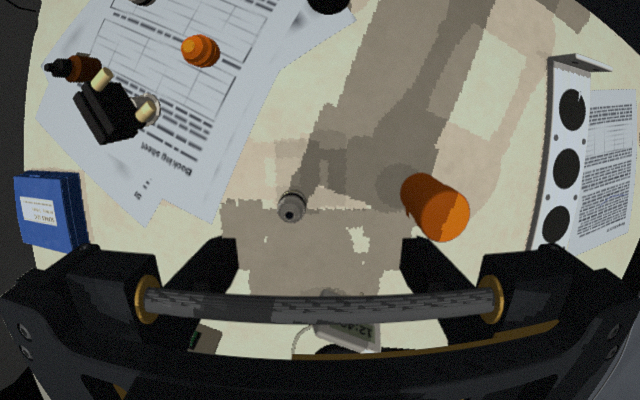

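The wrist view shows the short objective at (291,206) between and ahead of the fingers, with the orange case at (435,207) well to the right. I check its position with the wrist mark.

```bash
cat >> h.py <<'E'
from scipy.spatial.transform import Rotation as Rn
def wmark(name,z=0,zm=None):
    s=get_state(); c=capture('wrist'); T=np.array(c['tool_from_camera']); R0=Rn.from_euler('xyz',s['orientation']); out=[]
    for m in mark_of(name,'wrist'):
        d=np.array(m['position'])-[c['cx'],c['cy']]; r=np.hypot(*d); th=r/c['fx']; v=np.r_[d/r*np.sin(th),np.cos(th)]
        o=R0.apply(T[:3,3])+s['tool_pos']; w=R0.apply(T[:3,:3]@v); out.append((np.round(o+w*(z-o[2])/w[2],4)[:2].tolist(),round(m['p'],2)))
    return out
E
python3 -c "
from h import *
for n in ['short_objective','long_objective','lens_case','mirror_mount','mount_foot','oil_bottle','storage_rail']: print(n,wmark(n))"
```

```text
short_objective [([0.6238, -0.0769], 0.84)]
long_objective [([0.5054, -0.1832], 0.89)]
lens_case [([0.5868, 0.0375], 0.95), ([0.5651, -0.2298], 0.43)]
mirror_mount [([0.5606, -0.2287], 0.65)]
mount_foot [([0.5629, -0.2341], 0.8)]
oil_bottle [([0.5311, -0.3073], 0.7)]
storage_rail [([0.5538, 0.2088], 0.7)]
```

{"name": "jog_arm", "arguments": {"gripper": [-1,-1,-1,-1,-1,-1,-1,0.9,0.9,0.9], "offset": [[-0.0215,-0.0575,0.03],[-0.0215,-0.0575,0.03],[-0.0215,-0.0575,0.1],[-0.0215,-0.0575,0.17],[-0.0215,-0.0575,0.22],[-0.0215,-0.0575,0.246],[-0.0215,-0.0575,0.246],[-0.0215,-0.0575,0.246],[-0.0215,-0.0575,0.246],[-0.0215,-0.0575,0.246]], "delta_rot": [[0,0,0],[0,0,0],[0,0,0],[0,0,0],[0,0,0],[0,0,0],[0,0,0],[0,0,0],[0,0,0],[0,0,0]]}}

```text
t: 5.05
tool_pos: [0.6262, -0.0737, 0.0074]
orientation: [-3.141, 0.003, -2.914]
force: [-0.3, -1.7, -0.0]
grip_width: 0.796
grip_force: 0.0
```

{"name": "jog_arm", "arguments": {"gripper": [0.9,0.9,0.9,0.9,0.9,0.9], "offset": [[0,0,0],[0,0,0],[0,0,0],[0,0,0],[0,0,0],[0,0,0]], "delta_rot": [[0,0,0],[0,0,0],[0,0,0],[0,0,0],[0,0,0],[0,0,0]]}}

```text
t: 5.55
tool_pos: [0.6249, -0.0736, 0.0058]
orientation: [-3.142, -0.0, -2.914]
force: [0.1, -0.3, -0.0]
grip_width: 0.341
grip_force: 0.0
```

```bash
python3 go.py .626,-.075,.12,3.371 .6475,.2339,.12,3.371
```

```text
t 5.55 [ 0.6249 -0.0736  0.0058] [-3.142 -0.    -2.914] 0.341
[-0.0016, -0.0033, -0.2285] [-0.0, -0.0, -0.0016] rows>=2.7
[-0.1829, 0.5888, -0.2285] [-0.0, -0.0, -0.0016] rows>=7.4
```

{"name": "jog_arm", "arguments": {"gripper": [0.9,0.9,0.9,0.9,0.9], "offset": [[0,0,0],[0,0,0],[0,0,0],[0,0,0],[0,0,-0.03]], "delta_rot": [[0,0,0],[0,0,0],[0,0,0],[0,0,0],[0,0,0]]}}

```text
t: 5.97
tool_pos: [0.6219, -0.0731, 0.0175]
orientation: [3.139, -0.006, -2.914]
force: [-0.3, -0.0, -2.1]
grip_width: 0.267
grip_force: 20.0
```

```bash
python3 go.py .626,-.075,.12,3.371 .6475,.2339,.12,3.371
```

```text
t 5.97 [ 0.6219 -0.0731  0.0175] [ 3.139 -0.006 -2.914] 0.267
[-0.0059, -0.0051, -0.205] [0.0025, -0.0057, -0.0017] rows>=2.5
[-0.1872, 0.587, -0.2046] [0.0025, -0.0057, -0.0017] rows>=7.4
```

{"name": "jog_arm", "arguments": {"gripper": [0.9,0.9,0.9,0.9,0.9,0.9,0.9,0.9,0.9,0.9], "offset": [[0,0,-0.08],[0,0,-0.16],[0,0,-0.2],[-0.185,0.588,-0.2],[-0.185,0.588,-0.2],[-0.185,0.588,-0.2],[-0.185,0.588,-0.2],[-0.185,0.588,-0.2],[-0.185,0.588,-0.2],[-0.185,0.588,-0.2]], "delta_rot": [[0,0,0],[0,0,0],[0,0,0],[0,0,0],[0,0,0],[0,0,0],[0,0,0],[0,0,0],[0,0,0],[0,0,0]]}}

```text
t: 6.8
tool_pos: [0.6466, 0.2192, 0.1201]
orientation: [3.142, -0.001, -2.914]
force: [0.2, -0.6, -2.0]
grip_width: 0.27
grip_force: 20.0
```

{"name": "jog_arm", "arguments": {"gripper": [0.9,0.9,0.9,0.9], "offset": [[0,0.04,0],[0,0.04,0],[0,0.04,0],[0,0.04,0]], "delta_rot": [[0,0,0],[0,0,0],[0,0,0],[0,0,0]]}}

```text
t: 7.13
tool_pos: [0.6423, 0.2361, 0.12]
orientation: [-3.141, -0.002, -2.913]
force: [0.2, -0.1, -1.4]
grip_width: 0.263
grip_force: 20.0
```

```bash
python3 go.py .6475,.2339,.06,3.371 .6475,.2339,.0185,3.371; python3 -c "
from h import *
c=snap('wrist','w2.png');print(wmark('storage_rail'),wmark('short_objective'))"
```

```text
t 7.13 [0.6423 0.2361 0.12  ] [-3.141e+00 -2.000e-03 -2.913e+00] 0.263
[-0.0094, -0.0065, 0.1199] [-0.0007, -0.0014, -0.0012] rows>=1.4
[-0.0095, -0.0064, 0.2029] [-0.0007, -0.0014, -0.0012] rows>=1.0
[([0.5505, 0.209], 0.64)] [([0.6983, 0.2476], 0.61)]
```

View pics/w2.png

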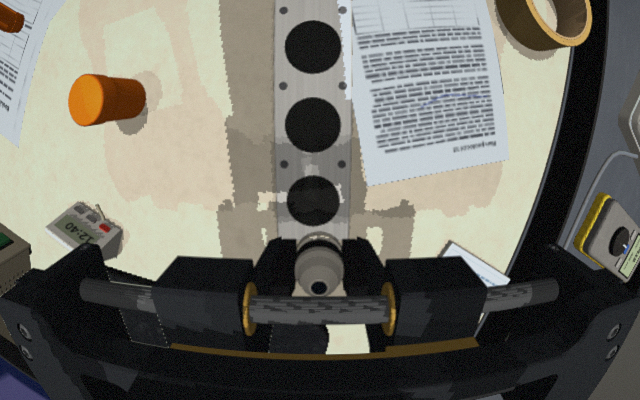

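{"name": "jog_arm", "arguments": {"gripper": [0.9,0.9,0.9,0.9,0.9,0.9,0.9,0.9,0.9], "offset": [[-0.009,-0.0065,0.06],[-0.009,-0.0065,0.12],[-0.009,-0.0065,0.16],[-0.009,-0.0065,0.185],[-0.009,-0.0065,0.194],[-0.009,-0.0065,0.198],[-0.009,-0.0065,0.202],[-0.009,-0.0065,0.202],[-0.009,-0.0065,0.202]], "delta_rot": [[0,0,0],[0,0,0],[0,0,0],[0,0,0],[0,0,0],[0,0,0],[0,0,0],[0,0,0],[0,0,0]]}}

```text
t: 8.13
tool_pos: [0.6492, 0.235, 0.0214]
orientation: [3.141, 0.003, -2.914]
force: [-0.1, 1.1, -0.4]
grip_width: 0.268
grip_force: 20.0
```

```bash
python3 go.py .6475,.2339,.0185,3.371
```

```text
t 8.13 [0.6492 0.235  0.0214] [ 3.141e+00  3.000e-03 -2.914e+00] 0.268
[0.0037, -0.0014, 0.0058] [0.0002, 0.0026, -0.0015] rows>=0.1
```

{"name": "jog_arm", "arguments": {"gripper": [0.9,0.9,0.9], "offset": [[0.002,-0.001,0.003],[0.002,-0.001,0.005],[0.002,-0.001,0.005]], "delta_rot": [[0,0,0],[0,0,0],[0,0,0]]}}

```text
t: 8.38
tool_pos: [0.6474, 0.234, 0.0177]
orientation: [3.142, 0.001, -2.914]
force: [-0.4, -0.2, -1.3]
grip_width: 0.267
grip_force: 20.0
```

{"name": "jog_arm", "arguments": {"gripper": [0.9,0.9,0.2,0.2,0.2,0.2], "offset": [[0,0,0.002],[0,0,0.002],[0,0,0.002],[0,0,0.002],[0,0,0.002],[0,0,0.002]], "delta_rot": [[0,0,0],[0,0,0],[0,0,0],[0,0,0],[0,0,0],[0,0,0]]}}

```text
t: 8.88
tool_pos: [0.6471, 0.2339, 0.0161]
orientation: [3.142, -0.0, -2.914]
force: [0.2, 1.1, -0.3]
grip_width: 0.403
grip_force: 0.0
```

```bash
python3 go.py .6475,.2339,.15,3.371 .453,-.259,.15,2.63
```

```text
t 8.88 [0.6471 0.2339 0.0161] [ 3.142 -0.    -2.914] 0.403
[-0.0008, -0.0002, -0.2679] [0.0, -0.0, -0.0015] rows>=3.2
[0.6007, -0.8727, -0.2679] [0.0, -0.0, 0.7061] rows>=12.7
```

{"name": "jog_arm", "arguments": {"gripper": [0.2,0.2,0.2,0.2,-1,-1,-1,-1,-1,-1], "offset": [[0,0,-0.06],[0,0,-0.13],[0,0,-0.2],[0,0,-0.26],[0.6,-0.87,-0.26],[0.6,-0.87,-0.26],[0.6,-0.87,-0.26],[0.6,-0.87,-0.26],[0.6,-0.87,-0.26],[0.6,-0.87,-0.26]], "delta_rot": [[0,0,0],[0,0,0],[0,0,0],[0,0,0],[0,0,0.7],[0,0,0.7],[0,0,0.7],[0,0,0.7],[0,0,0.7],[0,0,0.7]]}}

```text
t: 9.72
tool_pos: [0.5543, -0.0001, 0.1462]
orientation: [3.142, 0.0, 2.631]
force: [0.8, -0.4, 0.9]
grip_width: 0.829
grip_force: 0.0
```

```bash
python3 go.py .453,-.259,.15,2.63
```

```text
t 9.72 [ 5.543e-01 -1.000e-04  1.462e-01] [3.142 0.    2.631] 0.829
[-0.0764, -0.5507, -0.0076] [0.0001, 0.0003, 0.0008] rows>=6.7
```

{"name": "jog_arm", "arguments": {"gripper": [-1,-1,-1,-1,-1,-1,-1,-1,-1,-1], "offset": [[-0.075,-0.52,0.02],[-0.075,-0.52,0.02],[-0.075,-0.52,0.02],[-0.075,-0.52,0.02],[-0.075,-0.52,0.02],[-0.075,-0.52,0.02],[-0.075,-0.52,0.02],[-0.075,-0.52,0.02],[-0.075,-0.52,0.02],[-0.075,-0.52,0.02]], "delta_rot": [[0,0,0],[0,0,0],[0,0,0],[0,0,0],[0,0,0],[0,0,0],[0,0,0],[0,0,0],[0,0,0],[0,0,0]]}}

```text
t: 10.55
tool_pos: [0.4626, -0.2434, 0.1361]
orientation: [3.141, -0.0, 2.636]
force: [0.6, 0.5, 0.4]
grip_width: 0.998
grip_force: 0.0
```

```bash
python3 -c "
from h import *
for n in ['long_objective','lens_case','mount_foot','oil_bottle']: print(n,wmark(n))"; python3 go.py .453,-.259,.07,2.63 .453,-.259,.004,2.63
```

```text
long_objective [([0.4518, -0.2592], 0.58), ([0.5478, 0.2065], 0.46)]
lens_case [([0.588, 0.0427], 0.93), ([0.4363, -0.0845], 0.87)]
mount_foot [([0.5643, -0.2314], 0.77)]
oil_bottle [([0.534, -0.3099], 0.61)]
t 10.95 [ 0.4626 -0.2437  0.1362] [-3.142  0.     2.638] 1.001
[0.002, -0.0361, 0.1325] [-0.0, 0.0, 0.0072] rows>=1.6
[0.002, -0.0361, 0.2645] [-0.0, 0.0, 0.0072] rows>=1.6
```

{"name": "jog_arm", "arguments": {"gripper": [-1,-1,-1,-1,-1,-1,0.9,0.9,0.9,0.9], "offset": [[0.003,-0.036,0.05],[0.003,-0.036,0.12],[0.003,-0.036,0.19],[0.003,-0.036,0.24],[0.003,-0.036,0.264],[0.003,-0.036,0.264],[0.003,-0.036,0.264],[0.003,-0.036,0.264],[0.003,-0.036,0.264],[0.003,-0.036,0.264]], "delta_rot": [[0,0,0],[0,0,0],[0,0,0],[0,0,0],[0,0,0],[0,0,0],[0,0,0],[0,0,0],[0,0,0],[0,0,0]]}}

```text
t: 11.78
tool_pos: [0.4529, -0.2597, 0.0051]
orientation: [-3.141, 0.002, 2.636]
force: [-0.0, 0.3, 0.3]
grip_width: 0.719
grip_force: 0.0
```

{"name": "jog_arm", "arguments": {"gripper": [0.9,0.9,0.9,0.9,0.9,0.9,0.9,0.9], "offset": [[0,0,0],[0,0,0],[0,0,0],[0,0,0],[0,0,0],[0,0,0],[0,0,0],[0,0,0]], "delta_rot": [[0,0,0],[0,0,0],[0,0,0],[0,0,0],[0,0,0],[0,0,0],[0,0,0],[0,0,0]]}}

```text
t: 12.45
tool_pos: [0.4522, -0.2594, 0.0042]
orientation: [-3.141, 0.0, 2.636]
force: [-0.6, -0.4, 0.8]
grip_width: 0.281
grip_force: 20.0
```

```bash
python3 go.py .453,-.259,.13,2.63 .5841,.2192,.13,3.371
```

```text
t 12.45 [ 0.4522 -0.2594  0.0042] [-3.141  0.     2.636] 0.281
[-0.0009, 0.0015, -0.2515] [-0.0001, 0.0, 0.0061] rows>=3.0
[0.2325, 0.9653, -0.2517] [-0.0001, -0.0, -0.7015] rows>=11.9
```

{"name": "jog_arm", "arguments": {"gripper": [0.9,0.9,0.9,0.9,0.9,0.9,0.9,0.9,0.9,0.9], "offset": [[0,0,-0.05],[0,0,-0.12],[0,0,-0.19],[0,0,-0.25],[0.23,0.96,-0.25],[0.23,0.96,-0.25],[0.23,0.96,-0.25],[0.23,0.96,-0.25],[0.23,0.96,-0.25],[0.23,0.96,-0.25]], "delta_rot": [[0,0,0],[0,0,0],[0,0,0],[0,0,0],[0,0,-0.7],[0,0,-0.7],[0,0,-0.7],[0,0,-0.7],[0,0,-0.7],[0,0,-0.7]]}}

```text
t: 13.28
tool_pos: [0.5187, -0.0165, 0.129]
orientation: [3.141, -0.0, -2.908]
force: [1.1, 0.0, -0.8]
grip_width: 0.287
grip_force: 20.0
```

```bash
python3 go.py .5841,.2192,.13,3.371
```

```text
t 13.28 [ 0.5187 -0.0165  0.129 ] [ 3.141 -0.    -2.908] 0.287
[-0.2364, 0.4282, -0.0021] [0.0001, -0.0003, 0.0038] rows>=5.9
```

{"name": "jog_arm", "arguments": {"gripper": [0.9,0.9,0.9,0.9,0.9,0.9,0.9,0.9,0.9,0.9], "offset": [[-0.225,0.4,0],[-0.225,0.4,0],[-0.225,0.4,0],[-0.225,0.4,0],[-0.225,0.4,0],[-0.225,0.4,0],[-0.225,0.4,0],[-0.225,0.4,0],[-0.225,0.4,0],[-0.225,0.4,0]], "delta_rot": [[0,0,0],[0,0,0],[0,0,0],[0,0,0],[0,0,0],[0,0,0],[0,0,0],[0,0,0],[0,0,0],[0,0,0]]}}

```text
t: 14.12
tool_pos: [0.5827, 0.2004, 0.1287]
orientation: [-3.141, -0.001, -2.915]
force: [0.3, 1.0, -1.2]
grip_width: 0.282
grip_force: 20.0
```

```bash
python3 -c "
from h import *
c=snap('wrist','w3.png');print(wmark('short_objective',.012))
a=cv2.imread('pics/w3.png');cv2.imwrite('pics/w3.png',a[100:380,120:520])"; python3 go.py .5841,.2192,.05,3.371 .5841,.2192,.017,3.371
```

```text
[([0.5531, 0.2074], 0.69)]
t 14.27 [0.5831 0.2004 0.1292] [-3.141 -0.    -2.916] 0.283
[-0.0104, 0.0362, 0.1583] [-0.0001, -0.0004, -0.0033] rows>=2.0
[-0.0104, 0.0362, 0.2243] [-0.0001, -0.0004, -0.0033] rows>=0.8
```

View pics/w3.png

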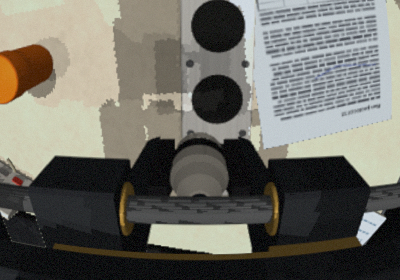

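{"name": "jog_arm", "arguments": {"gripper": [0.9,0.9,0.9,0.9,0.9,0.9,0.9,0.9,0.9,0.9], "offset": [[-0.01,0.036,0.0],[-0.01,0.036,0.06],[-0.01,0.036,0.12],[-0.01,0.036,0.17],[-0.01,0.036,0.2],[-0.01,0.036,0.214],[-0.01,0.036,0.219],[-0.01,0.036,0.224],[-0.01,0.036,0.224],[-0.01,0.036,0.224]], "delta_rot": [[0,0,0],[0,0,0],[0,0,0],[0,0,0],[0,0,0],[0,0,0],[0,0,0],[0,0,0],[0,0,0],[0,0,0]]}}

```text
t: 15.1
tool_pos: [0.5854, 0.2207, 0.0187]
orientation: [3.141, 0.002, -2.914]
force: [0.2, 0.2, -1.3]
grip_width: 0.282
grip_force: 20.0
```

{"name": "jog_arm", "arguments": {"gripper": [0.9,0.9], "offset": [[0,0,0],[0,0,0]], "delta_rot": [[0,0,0],[0,0,0]]}}

```text
t: 15.27
tool_pos: [0.585, 0.2208, 0.0184]
orientation: [3.141, 0.002, -2.914]
force: [0.6, -0.2, -2.3]
grip_width: 0.282
grip_force: 20.0
```

{"name": "jog_arm", "arguments": {"gripper": [0.9,0.9,0.9,0.2,0.2,0.2,0.2], "offset": [[0.002,-0.002,0.002],[0.002,-0.002,0.004],[0.002,-0.002,0.004],[0.002,-0.002,0.004],[0.002,-0.002,0.004],[0.002,-0.002,0.004],[0.002,-0.002,0.004]], "delta_rot": [[0,0,0],[0,0,0],[0,0,0],[0,0,0],[0,0,0],[0,0,0],[0,0,0]]}}

```text
t: 15.85
tool_pos: [0.5833, 0.2193, 0.015]
orientation: [-3.142, -0.0, -2.914]
force: [-0.7, -0.6, -0.0]
grip_width: 0.403
grip_force: 0.0
```

```bash
python3 go.py .5841,.2192,.17,3.371 .435,-.084,.17,3.371
```

```text
t 15.85 [0.5833 0.2193 0.015 ] [-3.142 -0.    -2.914] 0.403
[-0.0014, -0.0005, -0.31] [-0.0, -0.0002, -0.0016] rows>=3.7
[0.4261, -0.5239, -0.3099] [-0.0, -0.0002, -0.0016] rows>=8.1
```

{"name": "jog_arm", "arguments": {"gripper": [0.2,0.2,0.2,0.2,-1,-1,-1,-1,-1,-1], "offset": [[0,0,-0.06],[0,0,-0.14],[0,0,-0.22],[0,0,-0.3],[0.425,-0.52,-0.3],[0.425,-0.52,-0.3],[0.425,-0.52,-0.3],[0.425,-0.52,-0.3],[0.425,-0.52,-0.3],[0.425,-0.52,-0.3]], "delta_rot": [[0,0,0],[0,0,0],[0,0,0],[0,0,0],[0,0,0],[0,0,0],[0,0,0],[0,0,0],[0,0,0],[0,0,0]]}}

```text
t: 16.68
tool_pos: [0.4718, -0.0063, 0.1652]
orientation: [-3.141, 0.0, -2.913]
force: [0.2, -0.1, -0.4]
grip_width: 0.828
grip_force: 0.0
```

{"name": "jog_arm", "arguments": {"gripper": [-1,-1,-1,-1], "offset": [[0.1,-0.12,0],[0.1,-0.12,0],[0.1,-0.12,0],[0.1,-0.12,0]], "delta_rot": [[0,0,0],[0,0,0],[0,0,0],[0,0,0]]}}

```text
t: 17.02
tool_pos: [0.4371, -0.0761, 0.1652]
orientation: [3.142, 0.0, -2.918]
force: [0.4, -0.4, 0.3]
grip_width: 1.001
grip_force: 0.0
```

```bash
python3 -c "
from h import *
for n in ['short_objective','long_objective']:print(n,wmark(n,.012))
for n in ['lens_case','mount_foot','oil_bottle']: print(n,wmark(n))"; python3 go.py .435,-.084,.12,3.371 .435,-.084,.041,3.371
```

```text
short_objective []
long_objective [([0.4996, -0.1802], 0.91)]
lens_case [([0.5838, 0.038], 0.83), ([0.4376, -0.0843], 0.69)]
mount_foot [([0.563, -0.2305], 0.78)]
oil_bottle [([0.5272, -0.31], 0.79)]
t 17.52 [ 0.4381 -0.0741  0.1651] [ 3.141 -0.    -2.912] 1.001
[0.0105, -0.0179, 0.0902] [0.0001, -0.0003, -0.0002] rows>=1.1
[0.0104, -0.0179, 0.2482] [0.0001, -0.0003, -0.0002] rows>=1.9
```

{"name": "jog_arm", "arguments": {"gripper": [-1,-1,-1,-1,-1,0.9,0.9,0.9,0.9,0.9], "offset": [[0.009,-0.018,0.05],[0.009,-0.018,0.12],[0.009,-0.018,0.19],[0.009,-0.018,0.25],[0.009,-0.018,0.254],[0.009,-0.018,0.254],[0.009,-0.018,0.254],[0.009,-0.018,0.254],[0.009,-0.018,0.254],[0.009,-0.018,0.254]], "delta_rot": [[0,0,0],[0,0,0],[0,0,0],[0,0,0],[0,0,0],[0,0,0],[0,0,0],[0,0,0],[0,0,0],[0,0,0]]}}

```text
t: 18.35
tool_pos: [0.4372, -0.0849, 0.0401]
orientation: [-3.14, 0.003, -2.914]
force: [-0.2, -0.0, 0.4]
grip_width: 0.648
grip_force: 0.0
```

{"name": "jog_arm", "arguments": {"gripper": [0.9,0.9,0.9,0.9,0.9,0.9], "offset": [[0,0,0],[0,0,0],[0,0,0],[0,0,0],[0,0,0],[0,0,0]], "delta_rot": [[0,0,0],[0,0,0],[0,0,0],[0,0,0],[0,0,0],[0,0,0]]}}

```text
t: 18.85
tool_pos: [0.4362, -0.0847, 0.0388]
orientation: [-3.141, 0.001, -2.914]
force: [-0.2, 0.6, 5.7]
grip_width: 0.461
grip_force: 19.9
```

```bash
python3 go.py .435,-.084,.17,3.371 .5211,.2041,.17,3.371
```

```text
t 18.85 [ 0.4362 -0.0847  0.0388] [-3.141e+00  1.000e-03 -2.914e+00] 0.461
[0.0017, 0.0018, -0.2625] [-0.0005, 0.001, -0.0017] rows>=3.1
[-0.2961, 0.5243, -0.2624] [-0.0005, 0.001, -0.0017] rows>=7.2
```

{"name": "jog_arm", "arguments": {"gripper": [0.9,0.9,0.9,0.9,0.9,0.9,0.9,0.9,0.9,0.9], "offset": [[0,0,-0.05],[0,0,-0.12],[0,0,-0.19],[-0.296,0.524,-0.21],[-0.296,0.524,-0.21],[-0.296,0.524,-0.21],[-0.296,0.524,-0.21],[-0.296,0.524,-0.21],[-0.296,0.524,-0.21],[-0.296,0.524,-0.21]], "delta_rot": [[0,0,0],[0,0,0],[0,0,0],[0,0,0],[0,0,0],[0,0,0],[0,0,0],[0,0,0],[0,0,0],[0,0,0]]}}

```text
t: 19.68
tool_pos: [0.5173, 0.197, 0.1421]
orientation: [-3.141, -0.001, -2.914]
force: [0.6, 0.0, 0.4]
grip_width: 0.462
grip_force: 20.0
```

{"name": "jog_arm", "arguments": {"gripper": [0.9,0.9,0.9,0.9], "offset": [[0,0,0],[0,0,0],[0,0,0],[0,0,0]], "delta_rot": [[0,0,0],[0,0,0],[0,0,0],[0,0,0]]}}

```text
t: 20.02
tool_pos: [0.5169, 0.1938, 0.142]
orientation: [-3.141, -0.002, -2.915]
force: [-0.3, 0.3, -0.2]
grip_width: 0.457
grip_force: 20.0
```

```bash
python3 -c "
from h import *
c=snap('wrist','w4.png')
c=snap('top','t4.png')
a=cv2.imread('pics/w4.png')[100:380,120:520];b=cv2.resize(cv2.imread('pics/t4.png')[150:250,230:330],None,fx=2.8,fy=2.8);cv2.imwrite('pics/w4.png',np.hstack([a,b]))"; python3 go.py .5211,.2041,.06,3.371 .5211,.2041,.051,3.371
```

```text
t 20.12 [0.5173 0.1936 0.1425] [-3.141e+00 -1.000e-03 -2.916e+00] 0.458
[-0.0124, 0.0189, 0.1649] [-0.0003, -0.0011, -0.0033] rows>=2.0
[-0.0124, 0.0189, 0.1829] [-0.0003, -0.0011, -0.0033] rows>=0.2
```

View pics/w4.png

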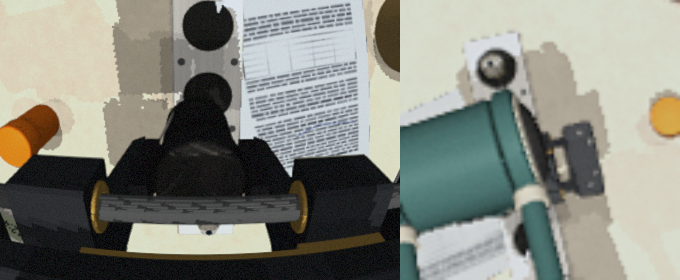

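The case is held, and the top crop shows the short objective centred on its pad. Lowering the case.

{"name": "jog_arm", "arguments": {"gripper": [0.9,0.9,0.9,0.9,0.9,0.9,0.9,0.9,0.9,0.9], "offset": [[-0.012,0.019,0.0],[-0.012,0.019,0.06],[-0.012,0.019,0.11],[-0.012,0.019,0.15],[-0.012,0.019,0.17],[-0.012,0.019,0.176],[-0.012,0.019,0.181],[-0.012,0.019,0.181],[-0.012,0.019,0.181],[-0.012,0.019,0.181]], "delta_rot": [[0,0,0],[0,0,0],[0,0,0],[0,0,0],[0,0,0],[0,0,0],[0,0,0],[0,0,0],[0,0,0],[0,0,0]]}}

```text
t: 20.95
tool_pos: [0.5227, 0.2061, 0.0538]
orientation: [3.141, 0.003, -2.914]
force: [0.0, -0.1, -1.1]
grip_width: 0.463
grip_force: 20.0
```

{"name": "jog_arm", "arguments": {"gripper": [0.9,0.9], "offset": [[0,0,0],[0,0,0]], "delta_rot": [[0,0,0],[0,0,0]]}}

```text
t: 21.12
tool_pos: [0.5222, 0.2059, 0.0533]
orientation: [3.141, 0.002, -2.914]
force: [-0.2, 0.2, -0.5]
grip_width: 0.461
grip_force: 20.0
```

Lower ~2 mm more and release.

{"name": "jog_arm", "arguments": {"gripper": [0.9,0.9,0.9,0,0,0,0,0], "offset": [[0.001,-0.003,0.003],[0.001,-0.003,0.005],[0.001,-0.003,0.005],[0.001,-0.003,0.005],[0.001,-0.003,0.005],[0.001,-0.003,0.005],[0.001,-0.003,0.005],[0.001,-0.003,0.005]], "delta_rot": [[0,0,0],[0,0,0],[0,0,0],[0,0,0],[0,0,0],[0,0,0],[0,0,0],[0,0,0]]}}

```text
t: 21.78
tool_pos: [0.5212, 0.204, 0.0496]
orientation: [-3.141, -0.001, -2.914]
force: [-0.7, -0.1, -1.1]
grip_width: 0.501
grip_force: 0.1
```

```bash
python3 go.py .5211,.2041,.18,3.371 .565,-.230,.18,2.43
```

```text
t 21.78 [0.5212 0.204  0.0496] [-3.141e+00 -1.000e-03 -2.914e+00] 0.501
[0.0002, 0.0001, -0.2608] [-0.0001, -0.0005, -0.0015] rows>=3.1
[0.1108, -0.8655, -0.2606] [-0.0003, -0.0004, 0.8971] rows>=10.5
```

{"name": "jog_arm", "arguments": {"gripper": [-0.6,-0.6,-0.6,-0.6,-0.6,-0.6,-0.6,-1,-1,-1], "offset": [[0,0,0],[0,0,0],[0,0,-0.06],[0,0,-0.13],[0,0,-0.2],[0,0,-0.26],[0.11,-0.865,-0.26],[0.11,-0.865,-0.26],[0.11,-0.865,-0.26],[0.11,-0.865,-0.26]], "delta_rot": [[0,0,0],[0,0,0],[0,0,0],[0,0,0],[0,0,0],[0,0,0],[0,0,0.9],[0,0,0.9],[0,0,0.9],[0,0,0.9]]}}

```text
t: 22.62
tool_pos: [0.5383, 0.0371, 0.1804]
orientation: [3.141, 0.001, 2.865]
force: [0.9, -0.9, -0.2]
grip_width: 0.992
grip_force: 0.0
```

```bash
python3 go.py .55,-.20,.17,2.43
```

```text
t 22.62 [0.5383 0.0371 0.1804] [3.141e+00 1.000e-03 2.865e+00] 0.992
[-0.1522, -0.4497, 0.0209] [0.0006, 0.0009, 0.4151] rows>=5.7
```

{"name": "jog_arm", "arguments": {"gripper": [-1,-1,-1,-1,-1,-1,-1,-1,-1,-1], "offset": [[-0.15,-0.43,0.02],[-0.15,-0.43,0.02],[-0.15,-0.43,0.02],[-0.15,-0.43,0.02],[-0.15,-0.43,0.02],[-0.15,-0.43,0.02],[-0.15,-0.43,0.02],[-0.15,-0.43,0.02],[-0.15,-0.43,0.02],[-0.15,-0.43,0.02]], "delta_rot": [[0,0,0.38],[0,0,0.38],[0,0,0.38],[0,0,0.38],[0,0,0.38],[0,0,0.38],[0,0,0.38],[0,0,0.38],[0,0,0.38],[0,0,0.38]]}}

```text
t: 23.45
tool_pos: [0.5526, -0.1875, 0.1698]
orientation: [3.141, -0.001, 2.473]
force: [0.1, 0.7, 0.2]
grip_width: 1.002
grip_force: 0.0
```

```bash
cat > run2.py <<'E'
from fit import *
s=get_state()
for n in ['mount_foot','mirror_mount','oil_bottle']: print(n,wmark(n))
snap('wrist','w5.png')
c=capture('top')
for t,g in {'short_objective':[.6475,.234],'long_objective':[.584,.219],'lens_case':[.521,.204]}.items():
    c2=dict(c); E=np.array(c['extrinsics'],float).copy(); E[2,3]-=.012; c2['extrinsics']=E
    e=proj(c2,[*g,.03])
    k=[m for m in masks_of(t,'top') if np.hypot(*(np.array(m['position'])-e))<14]
    if k: print(t,fit(t,[(c2,k[0]['mask'].astype(np.float32))],g))
E
python3 run2.py;  python3 go.py .565,-.231,.12,2.43 .565,-.231,.047,2.43
```

```text
mount_foot [([0.5657, -0.2307], 0.84), ([0.647, 0.2455], 0.36)]
mirror_mount [([0.5626, -0.2296], 0.72)]
oil_bottle [([0.532, -0.3127], 0.77)]
short_objective (array([0.64812897, 0.23706151]), np.float64(0.1279417872428894))
lens_case (array([0.51884159, 0.20644897]), np.float64(0.09359395503997803))
t 24.0 [ 0.5527 -0.1888  0.1699] [-3.142  0.     2.472] 1.002
[-0.0717, -0.0509, 0.0998] [-0.0, 0.0, 0.0397] rows>=1.6
[-0.0717, -0.0509, 0.2458] [-0.0, 0.0, 0.0397] rows>=1.8
```

View pics/w5.png

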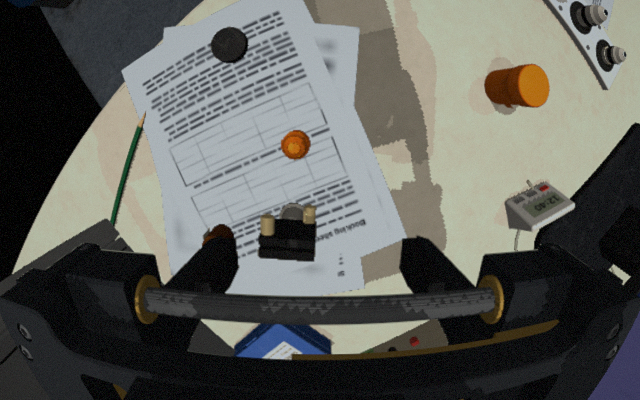

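{"name": "jog_arm", "arguments": {"gripper": [-0.6,-0.6,-0.6,-0.6,-0.6,-0.6,-0.6,-0.6], "offset": [[-0.072,-0.051,0.04],[-0.072,-0.051,0.08],[-0.072,-0.051,0.1],[-0.072,-0.051,0.1],[-0.072,-0.051,0.1],[-0.072,-0.051,0.1],[-0.072,-0.051,0.1],[-0.072,-0.051,0.1]], "delta_rot": [[0,0,0.04],[0,0,0.04],[0,0,0.04],[0,0,0.04],[0,0,0.04],[0,0,0.04],[0,0,0.04],[0,0,0.04]]}}

```text
t: 24.67
tool_pos: [0.5658, -0.231, 0.1213]
orientation: [3.141, 0.002, 2.43]
force: [0.6, 0.2, -0.0]
grip_width: 0.801
grip_force: 0.0
```

```bash
python3 go.py .565,-.231,.09,2.43 .565,-.231,.047,2.43;python3 -c "
from h import *
snap('wrist','w6.png')"
```

```text
t 24.67 [ 0.5658 -0.231   0.1213] [3.141e+00 2.000e-03 2.430e+00] 0.801
[0.0014, -0.001, 0.0627] [0.0006, 0.002, 0.0002] rows>=0.8
[0.0016, -0.0011, 0.1487] [0.0006, 0.002, 0.0002] rows>=1.0
```

View pics/w6.png

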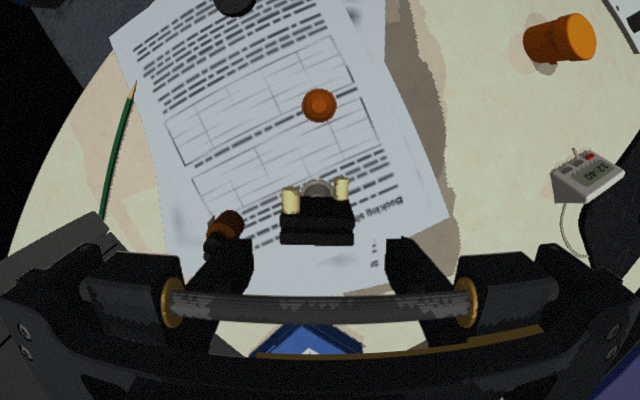

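The head sits centred between the fingers (column 317), and the bottle at (222,230) is outside the left finger. Descending.

{"name": "jog_arm", "arguments": {"gripper": [-0.6,-0.6,-0.6,-0.6,-0.6,-0.6,0.6,0.6,0.6,0.6], "offset": [[0,-0.002,0.03],[0,-0.002,0.07],[0,-0.002,0.11],[0,-0.002,0.14],[0,-0.002,0.149],[0,-0.002,0.149],[0,-0.002,0.149],[0,-0.002,0.149],[0,-0.002,0.149],[0,-0.002,0.149]], "delta_rot": [[0,0,0],[0,0,0],[0,0,0],[0,0,0],[0,0,0],[0,0,0],[0,0,0],[0,0,0],[0,0,0],[0,0,0]]}}

```text
t: 25.55
tool_pos: [0.5654, -0.2325, 0.0468]
orientation: [3.141, 0.002, 2.429]
force: [-0.3, 1.2, 2.7]
grip_width: 0.542
grip_force: 19.9
```

{"name": "jog_arm", "arguments": {"gripper": [0.6,0.6,0.6,0.6], "offset": [[0,0,0],[0,0,0],[0,0,0],[0,0,0]], "delta_rot": [[0,0,0],[0,0,0],[0,0,0],[0,0,0]], "grip_force": 30}}

```text
t: 25.88
tool_pos: [0.5655, -0.2325, 0.0468]
orientation: [3.141, 0.002, 2.43]
force: [-0.8, 0.3, 5.1]
grip_width: 0.543
grip_force: 29.8
```

```bash
python3 go.py .565,-.231,.18,2.43 .4557,.1897,.18,3.371
```

```text
t 25.88 [ 0.5655 -0.2325  0.0468] [3.141e+00 2.000e-03 2.430e+00] 0.543
[0.0021, 0.0019, -0.2663] [0.0006, 0.0022, -0.0005] rows>=3.2
[0.7173, 0.496, -0.2676] [-0.0005, 0.0023, -0.8991] rows>=10.4
```

{"name": "jog_arm", "arguments": {"gripper": [0.6,0.6,0.6,0.6,0.6,0.6,0.6,0.6,0.6,0.6], "offset": [[0,0,-0.05],[0,0,-0.12],[0,0,-0.19],[0,0,-0.26],[0.7,0.48,-0.26],[0.7,0.48,-0.26],[0.7,0.48,-0.26],[0.7,0.48,-0.26],[0.7,0.48,-0.26],[0.7,0.48,-0.26]], "delta_rot": [[0,0,0],[0,0,0],[0,0,0],[0,0,0],[0,0,-0.9],[0,0,-0.9],[0,0,-0.9],[0,0,-0.9],[0,0,-0.9],[0,0,-0.9]]}}

```text
t: 26.72
tool_pos: [0.4991, 0.0113, 0.1747]
orientation: [3.141, -0.001, -3.098]
force: [0.7, -0.1, -2.0]
grip_width: 0.54
grip_force: 29.8
```

```bash
python3 go.py .457,.1895,.175,3.371
```

```text
t 26.72 [0.4991 0.0113 0.1747] [ 3.141e+00 -1.000e-03 -3.098e+00] 0.54
[0.0686, 0.3597, -0.0005] [0.0003, -0.0011, -0.1777] rows>=4.4
```

{"name": "jog_arm", "arguments": {"gripper": [0.6,0.6,0.6,0.6,0.6,0.6,0.6,0.6,0.6], "offset": [[0.065,0.33,0],[0.065,0.33,0],[0.065,0.33,0],[0.065,0.33,0],[0.065,0.33,0],[0.065,0.33,0],[0.065,0.33,0],[0.065,0.33,0],[0.065,0.33,0]], "delta_rot": [[0,0,-0.15],[0,0,-0.15],[0,0,-0.15],[0,0,-0.15],[0,0,-0.15],[0,0,-0.15],[0,0,-0.15],[0,0,-0.15],[0,0,-0.15]]}}

```text
t: 27.47
tool_pos: [0.4622, 0.1719, 0.1751]
orientation: [-3.141, -0.001, -2.949]
force: [-0.4, -0.5, -2.2]
grip_width: 0.54
grip_force: 29.8
```

```bash
python3 go.py .457,.1895,.08,3.371 .457,.1895,.0588,3.371;python3 -c "
from h import *
c=snap('scene','s7.png');a=cv2.imread('pics/s7.png')[90:260,180:380];b=snap('wrist','w7.png')
cv2.imwrite('pics/s7.png',np.hstack([cv2.resize(a,None,fx=2,fy=2)[:340],cv2.imread('pics/w7.png')[40:380,130:510]]))"
```

```text
t 27.47 [0.4622 0.1719 0.1751] [-3.141e+00 -1.000e-03 -2.949e+00] 0.54
[0.0034, 0.0366, 0.1902] [-0.0004, -0.0005, -0.035] rows>=2.3
[0.0034, 0.0367, 0.2326] [-0.0004, -0.0005, -0.035] rows>=0.5
```

View pics/s7.png

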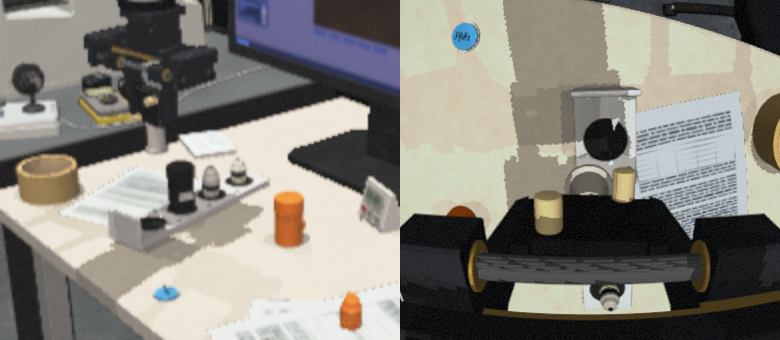

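The three placed optics stand upright on their pads, and the mount is held upright above the pad next to the plate. Lowering it.

{"name": "jog_arm", "arguments": {"gripper": [0.6,0.6,0.6,0.6,0.6,0.6,0.6,0.6,0.6,0.6], "offset": [[0.003,0.0365,0.0],[0.003,0.0365,0.06],[0.003,0.0365,0.12],[0.003,0.0365,0.17],[0.003,0.0365,0.2],[0.003,0.0365,0.215],[0.003,0.0365,0.224],[0.003,0.0365,0.23],[0.003,0.0365,0.23],[0.003,0.0365,0.23]], "delta_rot": [[0,0,-0.035],[0,0,-0.035],[0,0,-0.035],[0,0,-0.035],[0,0,-0.035],[0,0,-0.035],[0,0,-0.035],[0,0,-0.035],[0,0,-0.035],[0,0,-0.035]]}}

```text
t: 28.4
tool_pos: [0.458, 0.1912, 0.0615]
orientation: [3.141, 0.002, -2.91]
force: [-0.0, -0.4, -1.0]
grip_width: 0.547
grip_force: 29.8
```

{"name": "jog_arm", "arguments": {"gripper": [0.6,0.6], "offset": [[0,0,0],[0,0,0]], "delta_rot": [[0,0,0],[0,0,0]]}}

```text
t: 28.57
tool_pos: [0.4578, 0.1913, 0.0615]
orientation: [3.141, 0.002, -2.91]
force: [-0.8, -1.1, -2.0]
grip_width: 0.54
grip_force: 29.8
```

Lower 3 mm (still ~2.7 mm above the pad), release and widen.

{"name": "jog_arm", "arguments": {"gripper": [0.6,0.6,0.6,0.6,-0.6,-0.6,-0.6,-0.6,-0.6,-0.6], "offset": [[0.001,-0.003,0.002],[0.001,-0.003,0.004],[0.001,-0.003,0.006],[0.001,-0.003,0.006],[0.001,-0.003,0.006],[0.001,-0.003,0.006],[0.001,-0.003,0.006],[0.001,-0.003,0.006],[0.001,-0.003,0.006],[0.001,-0.003,0.006]], "delta_rot": [[0,0,0],[0,0,0],[0,0,0],[0,0,0],[0,0,0],[0,0,0],[0,0,0],[0,0,0],[0,0,0],[0,0,0]]}}

```text
t: 29.4
tool_pos: [0.4567, 0.1894, 0.0572]
orientation: [-3.142, -0.0, -2.91]
force: [-0.8, -0.6, 0.2]
grip_width: 0.799
grip_force: 0.0
```

{"name": "jog_arm", "arguments": {"gripper": [-0.6,-0.6,-0.6,-0.6,-0.6,-0.6,-0.6,-0.6,-0.6,-0.6], "offset": [[0,0,-0.04],[0,0,-0.1],[0,0,-0.17],[0,0,-0.25],[0,0,-0.25],[0,-0.5,-0.25],[0,-0.5,-0.25],[0,-0.5,-0.25],[0,-0.5,-0.25],[0,-0.5,-0.25]], "delta_rot": [[0,0,0],[0,0,0],[0,0,0],[0,0,0],[0,0,0],[0,0,0],[0,0,0],[0,0,0],[0,0,0],[0,0,0]]}}

```text
t: 30.23
tool_pos: [0.5048, -0.015, 0.1824]
orientation: [-3.141, 0.001, -2.909]
force: [0.6, 1.0, 0.4]
grip_width: 0.797
grip_force: 0.0
```

{"name": "jog_arm", "arguments": {"gripper": [-0.6,-0.6,-0.6,-0.6], "offset": [[0,-0.15,0],[0,-0.15,0],[0,-0.15,0],[0,-0.15,0]], "delta_rot": [[0,0,0],[0,0,0],[0,0,0],[0,0,0]]}}

```text
t: 30.57
tool_pos: [0.522, -0.088, 0.1821]
orientation: [3.141, -0.0, -2.914]
force: [-0.3, -0.4, -0.1]
grip_width: 0.799
grip_force: 0.0
```

```bash
cat > run3.py <<'E'
from fit import *
cs={}; 
for n in('scene','top'): cs[n]=snap(n,n+'8.png')
o=np.array([.5527,.2117]); yaw=-2.912; D=np.array([[np.cos(yaw),np.sin(yaw)],[-np.sin(yaw),np.cos(yaw)]])
for t,g in {'short_objective':[.6475,.234],'long_objective':[.584,.219],'lens_case':[.521,.204],'mirror_mount':[.452,.188,yaw]}.items():
    V=[]
    for n,c in cs.items():
        c2=dict(c); E=np.array(c['extrinsics'],float).copy(); E[2,3]-=.012; c2['extrinsics']=E
        e=proj(c2,[*g[:2],.03]); k=[m for m in masks_of(t,n) if np.hypot(*(np.array(m['position'])-e))<14]
        if k: V.append((n,c2,k[0]['mask'].astype(np.float32)))
    for v in V:
        x,f=fit(t,[v[1:]],g); p=x[:2]-(.006*np.array([np.cos(x[2]),np.sin(x[2])]) if len(x)>2 else 0)
        print(t,v[0],np.round(D@(p-o),4),np.round(x[2:],2),round(f,3))
for t in ('oil_bottle','lab_timer','tape_roll'):
    for n,c in cs.items(): print(t,n,[(np.round(atz(c,m['position'],0)[:2],3).tolist(),round(m['p'],2)) for m in mark_of(t,n)])
a=cv2.imread('pics/scene8.png')[130:300,180:440];b=cv2.imread('pics/top8.png')[150:250,230:330]
cv2.imwrite('pics/f8.png',np.hstack([cv2.resize(a,(460,300)),cv2.resize(b,(300,300))]))
E
python3 run3.py
```

```text
short_objective top [-0.0988 -0.0032] [] 0.126
long_objective scene [-0.031   0.0011] [] 0.105
long_objective top [-0.0333 -0.0034] [] 0.116
lens_case scene [0.0346 0.0024] [] 0.075
lens_case top [ 0.0324 -0.0014] [] 0.06
mirror_mount scene [0.0959 0.0006] [-2.99] 0.128
mirror_mount top [ 0.0947 -0.0032] [-2.95] 0.236
oil_bottle scene [([0.532, -0.303], 0.67)]
oil_bottle top [([0.536, -0.308], 0.39)]
lab_timer scene [([0.762, 0.021], 0.7)]
lab_timer top [([0.742, 0.006], 0.53)]
tape_roll scene [([0.405, 0.404], 0.84), ([0.541, 0.236], 0.72)]
tape_roll top [([0.396, 0.405], 0.89)]
```

View pics/f8.png

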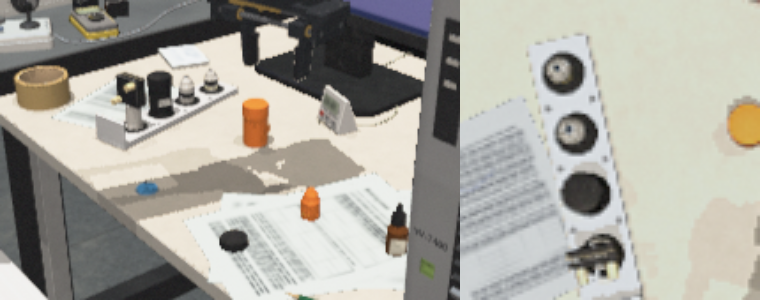

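All four optics stand upright on their pads in the right order, within about 4 mm of centre. The bystanders have not moved, and the arm is clear.

```bash
python3 -c "
from plant import *
print(job_done())"
```

```text
the job is handed in; nothing more can be done
None
```

The job is handed in: the mirror mount, lens case, long objective and short objective stand upright in that order from the end plate, each measured within about 4 mm of its pad's centre; the oil bottle, timer and tape roll were not touched, and `job_done()` returned no verdict.

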